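# Find the rocking foot of a turntable base and press its shim flat

### The job

The carver's turntable base rocks on one of its four feet. With closed fingertips press down on the corners of the I-shaped base until you find the one that sinks, then press that corner's raised shim tab down until it lies flat, so that the base sits level on it. Leave the other three shim tabs standing, do not lift or shift the base, and leave the loose wooden disc, mallet and wedge where they are.

Things in the scene. Friction and masses are not known exactly. Their poses are not given: they have to be found in the camera images.
- board: Fixed plywood board 244 x 172 x 6 mm lying on the bench under the base. x points from the front (the side to which the shim tabs stick out, nearer the robot) to the rear, y to the left, z up. Origin on the bench surface, under the middle of the base. It lies at varying places, turned 0.35 to 0.6 rad.
- plate: Turntable base: loose I-shaped aluminium plate, 10 mm thick, 0.9 kg, on four feet that look alike. Two rails (50 mm in x, 160 in y, centre lines 62 mm before and behind the middle) joined by a 48 mm spine, on it a low dark turntable 64 mm across, its top 8 mm above the rails. Origin: middle of its underside, 36 mm above the bench; rails' top 46 mm above the bench; axes as the board's.
- wood_disc: Bystander: loose sawn wooden disc, 57 mm across, 18 mm high, lying on the turntable (its top about 72 mm above the bench). Origin under its centre.
- carver_mallet: Bystander: loose wooden mallet, 220 mm long, head 68 mm high, lying behind the board. Origin under its middle.
- saw_wedge: Bystander: loose sawn wooden wedge, 34 x 95 x 32 mm, behind the board. Origin under its middle.
- corner_front_left (a point): On top of the rail over the front left foot, 20 mm from the rail's end, marked by a slotted screw head 15 mm across; moves with the base. Press here straight down. A firm corner sinks under 1 mm. One corner, not told which, is soft: it starts to give at about 4 N, by 8 N has sunk its full 5 mm or so, and springs back when let go.
- tab_front_left (a point): Where to press the front left foot's shim tab: middle of its width, 45 mm before its hinge pin, at the tab top's height when flat, 24.5 mm above the bench (fixed to the board). Raised, the top there is 17 to 23 mm higher. Tab 30 mm wide, 5 thick; its tip is 7 mm before this point, its own rail's edge 39 mm behind. Takes 6 to 10 N; stays where left.
- corner_front_right (a point): On top of the rail over the front right foot, 20 mm from the rail's end, marked by a slotted screw head 15 mm across; moves with the base. Press here straight down. A firm corner sinks under 1 mm. One corner, not told which, is soft: it starts to give at about 4 N, by 8 N has sunk its full 5 mm or so, and springs back when let go.
- tab_front_right (a point): Where to press the front right foot's shim tab: middle of its width, 45 mm before its hinge pin, at the tab top's height when flat, 24.5 mm above the bench (fixed to the board). Raised, the top there is 17 to 23 mm higher. Tab 30 mm wide, 5 thick; its tip is 7 mm before this point, its own rail's edge 39 mm behind. Takes 6 to 10 N; stays where left.
- corner_rear_left (a point): On top of the rail over the rear left foot, 20 mm from the rail's end, marked by a slotted screw head 15 mm across; moves with the base. Press here straight down. A firm corner sinks under 1 mm. One corner, not told which, is soft: it starts to give at about 4 N, by 8 N has sunk its full 5 mm or so, and springs back when let go.
- tab_rear_left (a point): Where to press the rear left foot's shim tab: middle of its width, 45 mm before its hinge pin, at the tab top's height when flat, 24.5 mm above the bench (fixed to the board). Raised, the top there is 17 to 23 mm higher. Tab 30 mm wide, 5 thick; its tip is 7 mm before this point, its own rail's edge 39 mm behind, the front rail's edge 35 mm before. Takes 6 to 10 N; stays where left.
- corner_rear_right (a point): On top of the rail over the rear right foot, 20 mm from the rail's end, marked by a slotted screw head 15 mm across; moves with the base. Press here straight down. A firm corner sinks under 1 mm. One corner, not told which, is soft: it starts to give at about 4 N, by 8 N has sunk its full 5 mm or so, and springs back when let go.
- tab_rear_right (a point): Where to press the rear right foot's shim tab: middle of its width, 45 mm before its hinge pin, at the tab top's height when flat, 24.5 mm above the bench (fixed to the board). Raised, the top there is 17 to 23 mm higher. Tab 30 mm wide, 5 thick; its tip is 7 mm before this point, its own rail's edge 39 mm behind, the front rail's edge 35 mm before. Takes 6 to 10 N; stays where left.
- shim_a (a joint): Angle in rad of one of the four shims, steel rockers on a pin along the board's y: about 0 (-0.05 to 0.05) = tab raised, as at the start; 0.47 = pressed flat (stop). The letter does not tell the corner; that varies. Flat, its inner end fills the gap of the soft foot and the base stays level; at a firm foot it would jack the base up 5 mm.
- shim_b (a joint): Angle in rad of one of the four shims, steel rockers on a pin along the board's y: about 0 (-0.05 to 0.05) = tab raised, as at the start; 0.47 = pressed flat (stop). The letter does not tell the corner; that varies. Flat, its inner end fills the gap of the soft foot and the base stays level; at a firm foot it would jack the base up 5 mm.
- shim_c (a joint): Angle in rad of one of the four shims, steel rockers on a pin along the board's y: about 0 (-0.05 to 0.05) = tab raised, as at the start; 0.47 = pressed flat (stop). The letter does not tell the corner; that varies. Flat, its inner end fills the gap of the soft foot and the base stays level; at a firm foot it would jack the base up 5 mm.
- shim_d (a joint): Angle in rad of one of the four shims, steel rockers on a pin along the board's y: about 0 (-0.05 to 0.05) = tab raised, as at the start; 0.47 = pressed flat (stop). The letter does not tell the corner; that varies. Flat, its inner end fills the gap of the soft foot and the base stays level; at a firm foot it would jack the base up 5 mm.

How it is judged:
On the way, in this order (a step that is already met when the one before it is completed fails the run):
1. the rocking corner is pressed down with the fingers until it has sunk 3.5 mm (z of any of corner_front_left, corner_front_right, corner_rear_left, corner_rear_right in the frame of board below 0.0425 m and contact force between the fingers and plate above 1 N), for 0.1 s.
2. one shim tab lies flat, the other three stand, and the base is level (((value of joint shim_a above 0.4 rad and value of joint each of shim_b, shim_c, shim_d below 0.17 rad) or (value of joint shim_b above 0.4 rad and value of joint each of shim_a, shim_c, shim_d below 0.17 rad) or (value of joint shim_c above 0.4 rad and value of joint each of shim_a, shim_b, shim_d below 0.17 rad) or (value of joint shim_d above 0.4 rad and value of joint each of shim_a, shim_b, shim_c below 0.17 rad)) and angle between plate's own z axis and vertical below 0.01 rad), for 0.2 s.
At the end, for the whole second after the job is handed in: Exactly one shim tab lies flat (its joint above 0.40 rad), the other three still stand (below 0.17 rad); the base lies level (within 0.01 rad, no corner more than 2.5 mm low), at rest, within 12 mm of its place over the board (all of step 2 and z of each of corner_front_left, corner_front_right, corner_rear_left, corner_rear_right in the frame of board above 0.0435 m and horizontal distance between plate and board below 0.012 m and linear speed of plate below 0.02 m/s); the robot touches nothing.
It fails at once if a shim under a firm foot is pressed so far that it jacks the base out of level (value of joint any of shim_a, shim_b, shim_c, shim_d above 0.35 rad and angle between plate's own z axis and vertical above 0.014 rad).
It fails at once if the base is lifted (15 mm) off its feet (z of plate in the frame of board above 0.051 m).
It fails at once if the base is shifted more than 20 mm (distance of plate from where it was at the start of the episode above 0.02 m).
It fails at once if the wooden disc, mallet or wedge is moved more than 30 mm (distance of any of wood_disc, carver_mallet, saw_wedge from where it was at the start of the episode above 0.03 m).
It also fails if it takes over 58 s, if anything falls off the work surface, if the arm or the gripper's body presses on something with over 40 N, if the wrist force passes 120 N, or if a joint passes its speed limit or range.

### The arm

A 7-joint arm with a two-finger parallel gripper is mounted at the origin on a cart in front of the work surface, level with it; the furniture and walls round the work are solid. World frame = base frame: x ahead of the robot, y to its left, z up, the work surface at z = 0. Lengths are in m, angles in rad, forces in N, time in s.
With the tool pointing down it reaches from about 0.4 to 0.9 m from the base axis. Payload 5.5 kg.
Tool frame: the origin (TCP) lies at the very end of the fingers, on their centre line; the grasp point (between the pads) lies 19 mm behind it; z points along the fingers, y is the direction in which the jaws open and shut (so a half turn about z gives the same grasp; the last joint's range is limited). The gripper opens to 92 mm and grips with 3 to 60 N. Pads are 19 mm wide; open, the fingers measure 130 mm over their backs; the gripper's body (75 mm by 190 mm) begins 47 mm behind the grasp point.
Start: joints at [1.388, 0.501, -0.427, 1.55, 0.221, 1.138, -0.21], TCP at [0.28, -0.586, 0.227] pointing down, gripper open.
Joint ranges: [-2.88, 2.88], [-0.31, 2.03], [-1.54, 1.56], [0.2, 2.42], [-1.41, 4.55], [0.19, 2.02], [-2.57, 2.57]. Speed limits (rad/s): [2.57, 2.57, 3.14, 3.14, 3.14, 3.14, 3.14].

### API

Orientations are given as a unit quaternion [w, x, y, z].
In Python, from cell import r gives the robot as it stands. The module is installed in compiled form; this text tells all that it offers.
- The arm moves only by the shell command python3 -m inch 'ROWS' [OPENING] [FORCE]. ROWS is JSON, a list of rows, each an object of numbers: "x", "y", "z": the shift along the tool's x, y, z in cm; "ax", "ay", "az": the turn, a rotation vector about the tool's x, y, z in rad. A call has 1 to 10 rows; each row is the pose to reach, as a shift and turn from the pose measured when the call began, along the tool's axes at that moment; what a row does not reach only later rows make up. A row lasts 1/8 s, in which the tool goes at most 62.5 mm and 10.7 degrees, less where a joint would pass 70% of its speed; a pose out of reach is approached as far as the arm can. A call with a gripper value outside its range is refused whole. OPENING is the opening, from -1 (shut) to 1 (fully open), set as the call begins (- or left out, the last holds). The fingers move at their own pace and stop on an object; FORCE is the grip in N (left out, the last holds). Time passes only in rows, so rows that repeat a pose let the fingers close. It gives the time, the measured TCP pose, the force and the opening at its end, in the units of the state.
- r.observe(): the state, without advancing time (a new reading comes with each control period).
- r.snapshot(name): name is "scene" or "top" or "wrist"; returns a dict with "frame" (480x640x3 uint8, red, green, blue), "vfov" (degrees; the focal length in pixels is half the picture's height over the tangent of half this angle, whatever the lens; pixels are square), "cx", "cy" (the principal point, pixels), "extrinsics" (4x4, takes a point from camera to world coordinates); the wrist camera has in their place "mount" (4x4, takes a point from camera to tool coordinates, whose origin is the TCP and whose axes are the flange's). Camera axes: x right, y down, z forward; pixel columns grow to the right and rows downward; lengths in m; the calibration is good to about 2 mm. The wrist camera is an equidistant fisheye: a pixel r from the principal point sees the ray r / f radians off the axis. A picture is of the moment at which its call begins: read the wrist's pose just before it. There is no depth.
- r.job_done(): hands the job in, once; it reports no verdict.
The state is a dict: "time": time; "joint_positions": joint angles; "joint_vel": joint speeds; "joint_torque": joint torques, N m; "position": TCP position; "eef_rot": TCP orientation; "ft_force": force on the tool from outside, world axes, zero at the start; "wrist_torque": the same for the moment, N m; "finger_gap": finger opening in m.
Only numpy, scipy, OpenCV 4.12 (cv2) and the standard library are available. Lean on these libraries where they do the work, as an engineer would, in place of code of your own. Each camera call takes 0.05 s, during which the arm holds its last target.

## Working session

There is one attempt and no reset: what is moved stays moved. The work goes in short steps, Python scripts to look and compute and a shell command to move; the robot and the scene stay as the last step left them, time stands still between calls to the robot, and variables do not carry over. Pictures are saved under pics/ and viewed, and the job is handed in when it is done.

```bash
mkdir -p pics
python3 - <<'E'
from cell import r
import cv2,numpy as np
for n in("scene","top"):
    s=r.snapshot(n);cv2.imwrite(f"pics/{n}0.png",s["frame"][:,:,::-1]);print(n,s["vfov"],s["cx"],s["cy"],np.round(s["extrinsics"],4).tolist())
print(r.observe())
E
```

```text
scene 50.751794748120425 318.02024455315603 244.5779807609197 [[0.7086, -0.3297, 0.6239, 0.0233], [-0.7055, -0.3479, 0.6174, -0.2839], [0.0135, -0.8776, -0.4791, 0.4944], [0.0, 0.0, 0.0, 1.0]]
top 51.79373910304539 318.98683354699534 242.3993509800955 [[-0.0379, -0.9743, 0.2219, 0.3975], [-0.9993, 0.0369, -0.0088, 0.243], [0.0004, -0.2221, -0.975, 0.9264], [0.0, 0.0, 0.0, 1.0]]
{'time': 0.1, 'joint_positions': array([ 1.38818013,  0.50180169, -0.4268412 ,  1.55138736,  0.22077679,
        1.13828722, -0.21029871]), 'joint_vel': array([ 5.82422441e-04, -3.36674869e-03,  6.14770282e-06, -1.69352060e-03,
        3.91086370e-04, -2.36380320e-04,  8.88565723e-04]), 'joint_torque': array([-1.20132614e-02, -5.67864811e+01, -5.83883241e+00, -2.79908806e+01,
       -6.91097486e-02,  2.41003954e-02,  4.94205449e-05]), 'position': array([ 0.27998605, -0.58587655,  0.22573776]), 'eef_rot': array([-9.02923849e-04,  9.75249685e-01,  2.21104533e-01, -1.49489898e-04]), 'ft_force': array([-0.09238129, -0.63640978,  0.30141698]), 'wrist_torque': array([-0.01322379, -0.00310701,  0.00053534]), 'finger_gap': 0.09195254255387052}
```

View pics/top0.png

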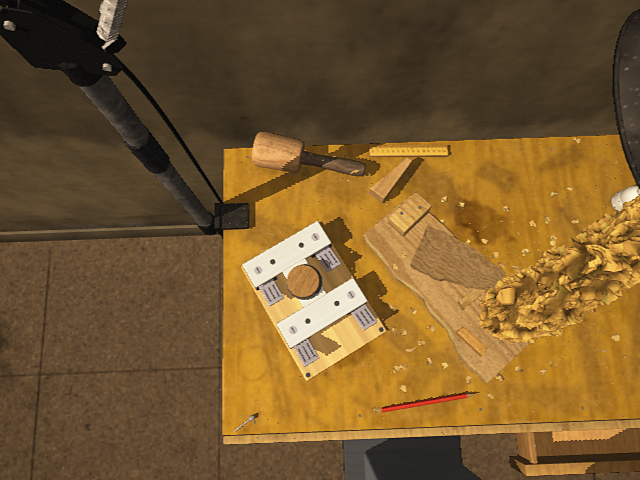

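View pics/scene0.png

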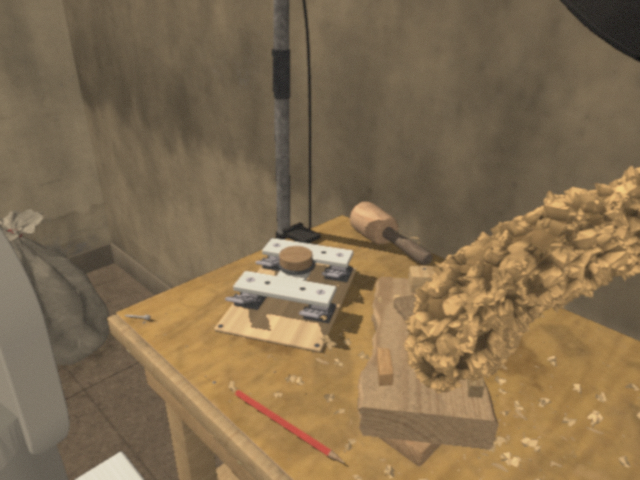

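Run:
```python
import cv2
a=cv2.imread("pics/top0.png")[210:390,230:400]
cv2.imwrite("pics/c0.png",cv2.resize(a,None,fx=3.3,fy=3.3,interpolation=cv2.INTER_CUBIC))
a=cv2.imread("pics/scene0.png")[220:360,200:370]
cv2.imwrite("pics/c1.png",cv2.resize(a,None,fx=4,fy=4,interpolation=cv2.INTER_CUBIC))
```

```text
(no output)
```

View pics/c0.png

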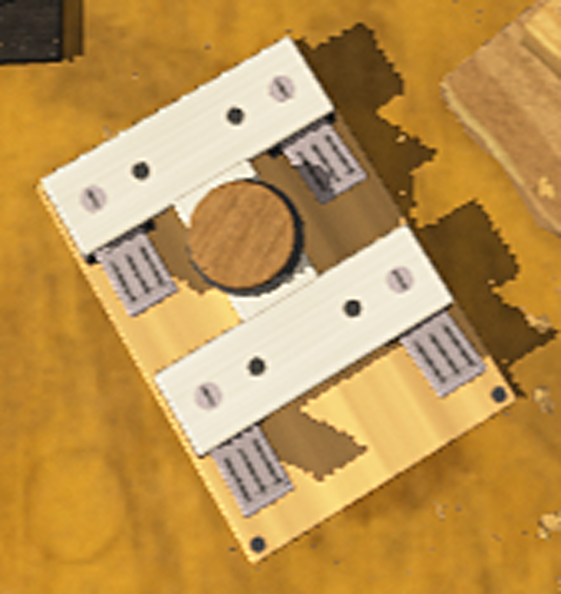

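View pics/c1.png

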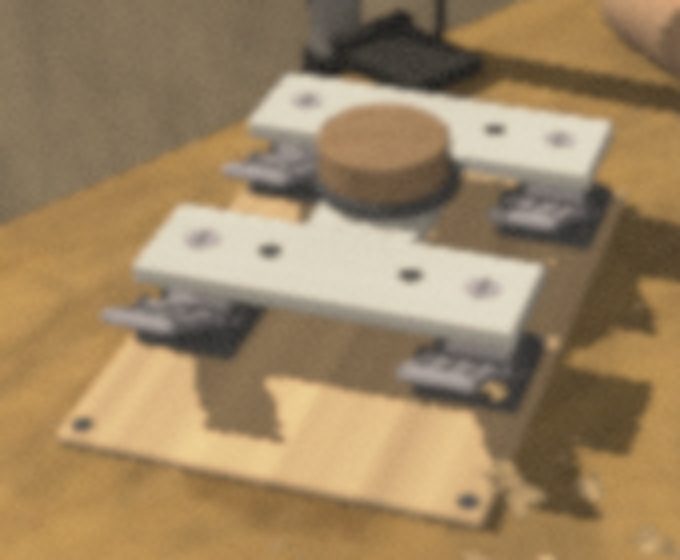

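```bash
cat > h.py <<'E'
from cell import r
import numpy as np,cv2
from scipy.spatial.transform import Rotation as R
def ray(s,uv,z):
    f=240/np.tan(np.radians(s["vfov"]/2));E=s["extrinsics"]
    d=E[:3,:3]@np.array([(uv[0]-s["cx"])/f,(uv[1]-s["cy"])/f,1]);o=E[:3,3]
    return (o+d*(z-o[2])/d[2])[:2]
N=["FL","FR","RL","RR"]
M=np.array([[-62,60],[-62,-60],[62,60],[62,-60]])/1000.
def fit(P):
    c=P.mean(0);A=P-c;th=np.arctan2((M[:,0]*A[:,1]-M[:,1]*A[:,0]).sum(),(M*A).sum())
    Q=np.array([[np.cos(th),-np.sin(th)],[np.sin(th),np.cos(th)]])
    return c,th,Q,(M@Q.T+c)
def tool():
    o=r.observe();q=o["eef_rot"];return o,np.array(o["position"]),R.from_quat([q[1],q[2],q[3],q[0]])
def to(x,y,z,yaw=None):
    # shift (cm) in tool axes; turn to pointing-down with jaw (tool y) axis at yaw (rad) mod pi
    o,p,Rt=tool();d=Rt.inv().apply(np.array([x,y,z])-p)*100
    a=None
    if yaw is not None:
        c=[]
        for k in(0,np.pi):
            ty=np.array([np.cos(yaw+k),np.sin(yaw+k),0]);tz=np.array([0,0,-1.]);tx=np.cross(ty,tz)
            c.append((Rt.inv()*R.from_matrix(np.c_[tx,ty,tz])).as_rotvec())
        a=[np.round(v,3) for v in c]
    print("shift cm",np.round(d,2),"turn",a)
E
python3 - <<'E'
from h import *
px={"top":[(207,395),(399,279),(93,198),(282,88)],"scene":[(202,239),(483,288),(307,101),(561,139)]}
for n,k,o in(("top",3.3,(230,210)),("scene",4,(200,220))):
    s=r.snapshot(n);P=np.array([ray(s,(u/k+o[0],v/k+o[1]),.046) for u,v in px[n]])
    c,th,Q,F=fit(P);print(n,c,th,np.round(1000*(P-F),1).tolist());print(np.round(F,4).tolist())
    for nm,v in(("tab",[[-62-0,0]]),):pass
    if n=="top":
        print("tall carve",[ray(s,p,.1) for p in((480,300),(520,340),(600,200))])
E
```

```text
top [0.52570758 0.26416857] 0.5015893321428071 [[0.0, 0.2], [0.2, 0.0], [-0.2, 0.0], [-0.0, -0.2]]
[[0.4425, 0.287], [0.5002, 0.1817], [0.5512, 0.3466], [0.6089, 0.2414]]
tall carve [array([ 0.47680971, -0.02946815]), array([ 0.40896709, -0.08784479]), array([ 0.64301522, -0.25849977])]
scene [0.52547553 0.26233355] 0.5052160951930804 [[0.1, 0.1], [-0.2, 0.4], [-0.5, -0.4], [0.5, -0.1]]
[[0.4422, 0.2848], [0.5003, 0.1798], [0.5507, 0.3448], [0.6088, 0.2398]]
```

Run:
```python
from h import *
S={n:r.snapshot(n) for n in("top","scene")}
def rr(s,uv):
    f=240/np.tan(np.radians(s["vfov"]/2));E=s["extrinsics"]
    d=E[:3,:3]@np.array([(uv[0]-s["cx"])/f,(uv[1]-s["cy"])/f,1]);return E[:3,3],d/np.linalg.norm(d)
def tri(a,b):
    o1,d1=rr(S["top"],a);o2,d2=rr(S["scene"],b)
    t=np.linalg.lstsq(np.c_[d1,-d2],o2-o1,rcond=None)[0];p,q=o1+d1*t[0],o2+d2*t[1]
    print(a,b,np.round((p+q)/2,3),"gap",round(np.linalg.norm(p-q),3))
tri((484,300),(405,345)); tri((490,335),(430,385)); tri((540,338),(490,365));tri((508,297),(425,300))
for z in(0,.1,.2,.3,.4): print(z,"top tip",[np.round(ray(S["top"],u,z),2).tolist() for u in((500,330),(550,335),(638,290),(600,220),(638,190),(625,100))])
# scene ray right end
for u in((520,220),(620,180),(630,270),(600,10)):
    o,d=rr(S["scene"],u);print(u,[np.round(o+d*t,2).tolist() for t in(.3,.45,.6,.75)])
print("pole",ray(S["top"],(233,218),0),ray(S["scene"],(290,235),0))
th=.5034;c=np.array([.5256,.2633]);Q=np.array([[np.cos(th),-np.sin(th)],[np.sin(th),np.cos(th)]])
for n,m in zip(N,M): print(n,"corner",np.round(c+Q@m,4),"tab",np.round(c+Q@(m+[-.064,0]),4))
```

```text
(484, 300) (405, 345) [ 0.465 -0.026  0.089] gap 0.036
(490, 335) (430, 385) [ 0.426 -0.06   0.064] gap 0.02
(540, 338) (490, 365) [ 0.42  -0.12   0.136] gap 0.032
(508, 297) (425, 300) [ 0.464 -0.041  0.164] gap 0.027
0 top tip [[0.43, -0.09], [0.42, -0.18], [0.49, -0.36], [0.63, -0.31], [0.69, -0.4], [0.88, -0.41]]
0.1 top tip [[0.43, -0.06], [0.42, -0.14], [0.48, -0.3], [0.61, -0.25], [0.66, -0.33], [0.83, -0.34]]
0.2 top tip [[0.42, -0.02], [0.41, -0.09], [0.47, -0.23], [0.58, -0.19], [0.63, -0.26], [0.78, -0.27]]
0.3 top tip [[0.42, 0.02], [0.41, -0.05], [0.46, -0.17], [0.56, -0.13], [0.6, -0.19], [0.73, -0.2]]
0.4 top tip [[0.42, 0.05], [0.41, 0.0], [0.45, -0.1], [0.53, -0.07], [0.56, -0.12], [0.67, -0.13]]
(520, 220) [[0.28, -0.19, 0.37], [0.41, -0.14, 0.31], [0.54, -0.09, 0.25], [0.67, -0.04, 0.19]]
(620, 180) [[0.3, -0.22, 0.4], [0.44, -0.19, 0.36], [0.58, -0.16, 0.31], [0.72, -0.13, 0.26]]
(630, 270) [[0.29, -0.24, 0.36], [0.42, -0.22, 0.3], [0.56, -0.2, 0.23], [0.69, -0.18, 0.17]]
(600, 10) [[0.31, -0.19, 0.48], [0.45, -0.14, 0.47], [0.59, -0.1, 0.46], [0.73, -0.05, 0.46]]
pole [0.66328585 0.39985201] [0.65393799 0.4237926 ]
FL corner [0.4423 0.2859] tab [0.3863 0.2551]
FR corner [0.5002 0.1808] tab [0.4442 0.15  ]
RL corner [0.551  0.3458] tab [0.4949 0.3149]
RR corner [0.6089 0.2407] tab [0.5528 0.2098]
```

Run:
```python
from h import *
for p in((.28,-.5,.34),(.35,-.25,.34),(.40,-.1,.34),(.41,.1,.34),(.41,.22,.2)): to(*p,yaw=.5034+np.pi/2)
```

```text
shift cm [  3.7   -7.8  -11.36] turn [array([-0.000e+00,  1.000e-03,  3.084e+00]), array([-0.001, -0.   , -0.058])]
shift cm [ 20.8  -27.34 -11.35] turn [array([-0.000e+00,  1.000e-03,  3.084e+00]), array([-0.001, -0.   , -0.058])]
shift cm [ 31.78 -38.72 -11.34] turn [array([-0.000e+00,  1.000e-03,  3.084e+00]), array([-0.001, -0.   , -0.058])]
shift cm [ 41.3  -56.33 -11.33] turn [array([-0.000e+00,  1.000e-03,  3.084e+00]), array([-0.001, -0.   , -0.058])]
shift cm [ 46.48 -67.15   2.68] turn [array([-0.000e+00,  1.000e-03,  3.084e+00]), array([-0.001, -0.   , -0.058])]
```

```bash
python3 -m inch '[{"x":1,"y":-2,"z":-4,"az":-0.06},{"x":2,"y":-4,"z":-8,"az":-0.06},{"x":4,"y":-8,"z":-11.3,"az":-0.06},{"x":7,"y":-11.5,"z":-11.3,"az":-0.06},{"x":10.5,"y":-15.5,"z":-11.3,"az":-0.06},{"x":14,"y":-19.5,"z":-11.3,"az":-0.06},{"x":17.5,"y":-23.5,"z":-11.3,"az":-0.06},{"x":20.8,"y":-27.3,"z":-11.3,"az":-0.06},{"x":20.8,"y":-27.3,"z":-11.3,"az":-0.06}]' -1 20
python3 - <<'E'
from h import *
print(np.round(r.observe()["joint_positions"],2))
for p in((.40,-.1,.34),(.41,.1,.34),(.41,.2,.3)): to(*p,yaw=.5034+np.pi/2)
E
```

```text
[ 1.39  0.5  -0.43  1.55  0.22  1.14 -0.21]
shift cm [ 31.78 -38.72 -11.34] turn [array([-0.000e+00,  1.000e-03,  3.084e+00]), array([-0.001, -0.   , -0.058])]
shift cm [ 41.3  -56.33 -11.33] turn [array([-0.000e+00,  1.000e-03,  3.084e+00]), array([-0.001, -0.   , -0.058])]
shift cm [ 45.62 -65.35  -7.32] turn [array([-0.000e+00,  1.000e-03,  3.084e+00]), array([-0.001, -0.   , -0.058])]validation failed for argument at $[0]...
```

```bash
python3 -m inch '[{"x":1.0,"y":-2.0,"z":-4.0,"ax":0,"ay":0,"az":-0.06}]' -1 20; python3 -m inch --help | head -20
```

```text
time: 0.42
position: [0.2784, -0.563, 0.2628]
eef_rot: [-0.004, 0.968, 0.25, -0.001]
ft_force: [0.4, -0.1, 0.5]
finger_gap: 0.0858invalid input: not JSON, or not a number
```

All six fields are needed.

```bash
python3 -m inch '[{"x":1,"y":-2,"z":-4,"ax":0,"ay":0,"az":0},{"x":3,"y":-5,"z":-7,"ax":0,"ay":0,"az":0},{"x":6,"y":-9,"z":-7.5,"ax":0,"ay":0,"az":0},{"x":9.5,"y":-13,"z":-7.5,"ax":0,"ay":0,"az":0},{"x":13,"y":-17,"z":-7.5,"ax":0,"ay":0,"az":0},{"x":16.5,"y":-21,"z":-7.5,"ax":0,"ay":0,"az":0},{"x":19.5,"y":-25,"z":-7.5,"ax":0,"ay":0,"az":0},{"x":19.5,"y":-25,"z":-7.5,"ax":0,"ay":0,"az":0}]' -1 20
python3 - <<'E'
from h import *
print(np.round(r.observe()["joint_positions"],2))
for p in((.40,-.1,.34),(.41,.1,.34),(.41,.2,.3)): to(*p,yaw=.5034+np.pi/2)
E
```

```text
time: 1.42
position: [0.3292, -0.2469, 0.3403]
eef_rot: [-0.003, 0.968, 0.253, -0.001]
ft_force: [-0.5, -0.1, -0.5]
finger_gap: 0.0064
[ 1.27 -0.06 -0.65  1.94 -0.04  1.26 -0.43]
shift cm [13.36 -9.35  0.08] turn [array([-2.000e-03, -1.000e-02, -3.134e+00]), array([-0.006,  0.001,  0.008])]
shift cm [ 24.01 -26.31   0.17] turn [array([-2.000e-03, -1.000e-02, -3.134e+00]), array([-0.006,  0.001,  0.008])]
shift cm [ 28.91 -35.     4.22] turn [array([-2.000e-03, -1.000e-02, -3.134e+00]), array([-0.006,  0.001,  0.008])]
```

```bash
python3 -m inch '[{"x":4.5,"y":-3,"z":0,"ax":0,"ay":0,"az":0},{"x":9,"y":-6,"z":0,"ax":0,"ay":0,"az":0},{"x":13,"y":-9.5,"z":0,"ax":0,"ay":0,"az":0},{"x":16,"y":-13.5,"z":0,"ax":0,"ay":0,"az":0},{"x":18.5,"y":-18,"z":0,"ax":0,"ay":0,"az":0},{"x":21.5,"y":-22.5,"z":0,"ax":0,"ay":0,"az":0},{"x":24,"y":-26.3,"z":0,"ax":0,"ay":0,"az":0},{"x":24,"y":-26.3,"z":0,"ax":0,"ay":0,"az":0}]' -1 20
python3 - <<'E'
from h import *
print(np.round(r.observe()["joint_positions"],2))
for p in((.41,.2,.3),(.4423,.2859,.15),(.4423,.2859,.06)): to(*p,yaw=.5034+np.pi/2)
E
```

```text
time: 2.42
position: [0.4102, 0.103, 0.3423]
eef_rot: [-0.003, 0.967, 0.256, -0.0]
ft_force: [0.4, -0.8, -0.2]
finger_gap: 0.0002
[ 0.94 -0.05 -1.18  1.91 -0.06  1.26 -1.27]
shift cm [ 4.78 -8.41  4.29] turn [array([ 1.000e-03, -1.000e-02, -3.127e+00]), array([-0.007, -0.001,  0.014])]
shift cm [ 11.82 -14.18  19.33] turn [array([ 1.000e-03, -1.000e-02, -3.127e+00]), array([-0.007, -0.001,  0.014])]
shift cm [ 11.82 -14.12  28.33] turn [array([ 1.000e-03, -1.000e-02, -3.127e+00]), array([-0.007, -0.001,  0.014])]
```

```bash
python3 -m inch '[{"x":3,"y":-4,"z":3,"ax":0,"ay":0,"az":0},{"x":6,"y":-8,"z":6,"ax":0,"ay":0,"az":0},{"x":9,"y":-11,"z":10,"ax":0,"ay":0,"az":0},{"x":11.8,"y":-14.2,"z":14,"ax":0,"ay":0,"az":0},{"x":11.8,"y":-14.2,"z":14,"ax":0,"ay":0,"az":0},{"x":11.8,"y":-14.2,"z":14,"ax":0,"ay":0,"az":0}]' -1 20
python3 - <<'E'
from h import *
print(np.round(r.observe()["joint_positions"],2))
for n in("wrist","top"):
    s=r.snapshot(n);cv2.imwrite(f"pics/{n}1.png",s["frame"][:,:,::-1])
    if n=="wrist":print(s["vfov"],s["cx"],s["cy"],np.round(s["mount"],3).tolist())
to(.4423,.2859,.06,yaw=.5034+np.pi/2)
E
```

```text
time: 3.18
position: [0.4427, 0.2844, 0.2027]
eef_rot: [-0.003, 0.967, 0.256, -0.001]
ft_force: [0.2, -0.1, 0.6]
finger_gap: 0.0002
[ 0.24  0.5  -1.1   1.87  0.5   1.08 -2.11]
65.70646984690485 317.3712278722592 245.13481943219546 [[-0.0, -0.955, -0.296, 0.082], [1.0, 0.0, -0.001, -0.0], [0.001, -0.296, 0.955, -0.158], [0.0, 0.0, 0.0, 1.0]]
shift cm [-0.04 -0.2  14.4 ] turn [array([ 3.000e-03, -8.000e-03, -3.131e+00]), array([-0.005, -0.002,  0.011])]
```

View pics/wrist1.png

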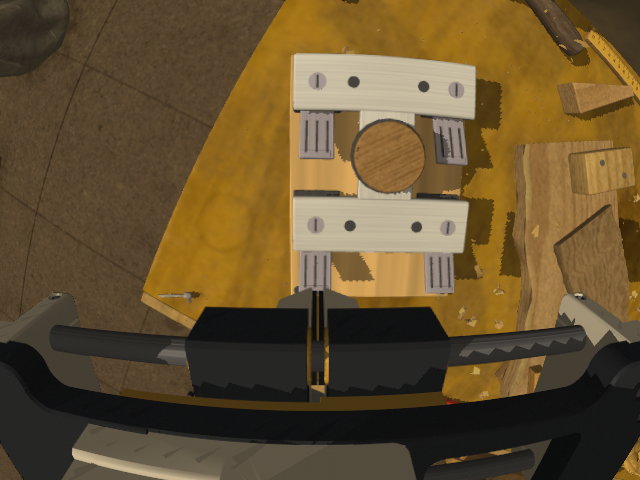

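```bash
cat >> h.py <<'E'
def wray(s,uv,z,p,Rt):
    f=240/np.tan(np.radians(s["vfov"]/2));a=np.array([uv[0]-s["cx"],uv[1]-s["cy"]]);q=np.hypot(*a);t=q/f
    d=np.r_[a/q*np.sin(t),np.cos(t)];m=s["mount"];d=Rt.apply(m[:3,:3]@d);o=p+Rt.apply(m[:3,3])
    return (o+d*(z-o[2])/d[2])[:2]
E
python3 - <<'E'
from h import *
o,p,Rt=tool();s=r.snapshot("wrist")
P=np.array([wray(s,u,.046,p,Rt) for u in((316,225),(447.5,228),(317,80.5),(456.5,90))])
c,th,Q,F=fit(P);print(c,th,np.round(1000*(P-F),1).tolist());print(np.round(F,4).tolist())
for u in((300,290),(330,290),(425,290),(453,290),(301,157),(333,157),(439,162),(467,163)):
    print(u,np.round(Q.T@(wray(s,u,.047,p,Rt)-c)*1000,1))
E
```

```text
[0.52812453 0.26440134] 0.5002277434240683 [[-0.3, -0.2], [-0.4, -0.4], [0.1, 1.0], [0.5, -0.3]]
[[0.4449, 0.2873], [0.5025, 0.182], [0.5538, 0.3468], [0.6113, 0.2415]]
(300, 290) [-124.3   74. ]
(330, 290) [-123.8   46.2]
(425, 290) [-123.6  -44.7]
(453, 290) [-124.   -73.7]
(301, 157) [-3.  73.4]
(333, 157) [-2.6 46.4]
(439, 162) [ -3.  -46.5]
(467, 163) [ -2.  -73.4]
```

```bash
python3 -m inch '[{"x":0.1,"y":-0.2,"z":5,"ax":0,"ay":0,"az":0},{"x":0.1,"y":-0.2,"z":10,"ax":0,"ay":0,"az":0},{"x":0.1,"y":-0.2,"z":13.5,"ax":0,"ay":0,"az":0},{"x":0.1,"y":-0.2,"z":14.7,"ax":0,"ay":0,"az":0},{"x":0.1,"y":-0.2,"z":14.7,"ax":0,"ay":0,"az":0},{"x":0.1,"y":-0.2,"z":14.7,"ax":0,"ay":0,"az":0}]' -1 20
python3 - <<'E'
from h import *
s=r.snapshot("wrist");cv2.imwrite("pics/wrist2.png",s["frame"][:,:,::-1])
to(.4434,.2864,.05)
E
```

```text
time: 4.08
position: [0.4451, 0.2871, 0.0591]
eef_rot: [-0.003, 0.967, 0.254, 0.002]
ft_force: [-0.3, 0.3, -0.1]
finger_gap: 0.0004
shift cm [-0.18 -0.01  0.9 ] turn None
```

View pics/wrist2.png

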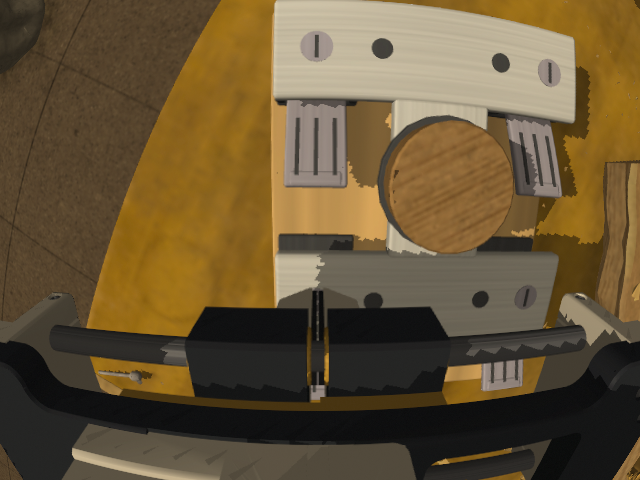

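```bash
python3 -m inch '[{"x":-0.1,"y":0,"z":0.8,"ax":0,"ay":0,"az":0},{"x":-0.1,"y":0,"z":1.1,"ax":0,"ay":0,"az":0},{"x":-0.1,"y":0,"z":1.3,"ax":0,"ay":0,"az":0},{"x":-0.1,"y":0,"z":1.3,"ax":0,"ay":0,"az":0}]'
python3 -m inch '[{"x":0,"y":0,"z":0.2,"ax":0,"ay":0,"az":0},{"x":0,"y":0,"z":0.2,"ax":0,"ay":0,"az":0}]'
```

```text
time: 4.62
position: [0.4441, 0.2867, 0.0459]
eef_rot: [-0.003, 0.967, 0.254, 0.002]
ft_force: [0.1, -0.1, 1.9]
finger_gap: 0.0005
time: 4.88
position: [0.4439, 0.2868, 0.0439]
eef_rot: [-0.003, 0.967, 0.254, 0.002]
ft_force: [-1.0, -0.9, 3.2]
finger_gap: 0.0005
```

```bash
python3 -m inch '[{"x":0,"y":0,"z":0.15,"ax":0,"ay":0,"az":0},{"x":0,"y":0,"z":0.15,"ax":0,"ay":0,"az":0}]'
python3 -m inch '[{"x":0,"y":0,"z":0.15,"ax":0,"ay":0,"az":0},{"x":0,"y":0,"z":0.15,"ax":0,"ay":0,"az":0}]'
```

```text
time: 5.12
position: [0.4438, 0.2869, 0.0424]
eef_rot: [-0.003, 0.967, 0.254, 0.002]
ft_force: [-1.3, -1.7, 3.4]
finger_gap: 0.0001
time: 5.38
position: [0.4437, 0.2869, 0.0409]
eef_rot: [-0.003, 0.967, 0.254, 0.002]
ft_force: [-2.1, -1.7, 5.4]
finger_gap: 0.0006
```

```bash
python3 -m inch '[{"x":0,"y":0,"z":0.12,"ax":0,"ay":0,"az":0},{"x":0,"y":0,"z":0.12,"ax":0,"ay":0,"az":0}]'
python3 -m inch '[{"x":0,"y":0,"z":0.05,"ax":0,"ay":0,"az":0},{"x":0,"y":0,"z":0.05,"ax":0,"ay":0,"az":0}]'
python3 - <<'E'
from h import *
s=r.snapshot("wrist");cv2.imwrite("pics/wrist3.png",s["frame"][:,:,::-1])
E
```

```text
time: 5.62
position: [0.4437, 0.2869, 0.0403]
eef_rot: [-0.002, 0.967, 0.254, 0.002]
ft_force: [-3.1, -2.6, 11.8]
finger_gap: 0.0005
time: 5.88
position: [0.4438, 0.2869, 0.0404]
eef_rot: [-0.002, 0.967, 0.254, 0.002]
ft_force: [-3.1, -2.4, 10.3]
finger_gap: 0.0006
```

View pics/wrist3.png

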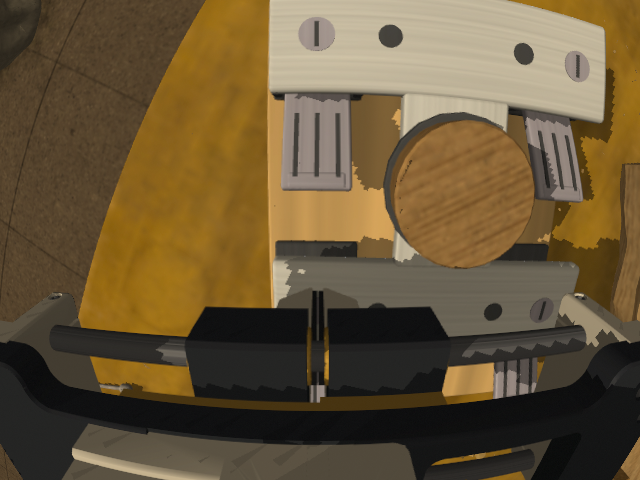

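```bash
python3 -m inch '[{"x":0,"y":0,"z":-1.5,"ax":0,"ay":0,"az":0},{"x":0,"y":0,"z":-3.5,"ax":0,"ay":0,"az":0},{"x":0,"y":0,"z":-3.5,"ax":0,"ay":0,"az":0}]'
python3 - <<'E'
from h import *
to(.3871,.2556,.06,yaw=.502+np.pi/2)
E
```

```text
time: 6.3
position: [0.445, 0.2877, 0.0775]
eef_rot: [-0.003, 0.967, 0.254, 0.004]
ft_force: [0.4, 0.5, 0.1]
finger_gap: 0.0007
shift cm [-6.64 -0.04  1.69] turn [array([ 0.013, -0.005, -3.13 ]), array([-0.003, -0.009,  0.012])]
```

```bash
python3 -m inch '[{"x":-3.3,"y":0,"z":0,"ax":0,"ay":0,"az":0},{"x":-6.6,"y":0,"z":0,"ax":0,"ay":0,"az":0},{"x":-6.6,"y":0,"z":1.5,"ax":0,"ay":-0.009,"az":0.01},{"x":-6.6,"y":0,"z":1.7,"ax":0,"ay":-0.009,"az":0.01}]'
python3 - <<'E'
from h import *
print(np.round(r.observe()["joint_positions"],2))
s=r.snapshot("wrist");cv2.imwrite("pics/wrist4.png",s["frame"][:,:,::-1])
s=r.snapshot("scene");cv2.imwrite("pics/sc4.png",cv2.resize(s["frame"][180:380,150:400,::-1],None,fx=3,fy=3))
to(.3871,.2556,.0245,yaw=.502+np.pi/2)
E
```

```text
time: 6.8
position: [0.388, 0.2552, 0.0592]
eef_rot: [-0.001, 0.969, 0.249, -0.001]
ft_force: [1.1, 0.6, -0.7]
finger_gap: 0.0007
[ 0.13  0.6  -0.94  2.12  0.7   0.78 -2.33]
shift cm [-0.12 -0.01  3.52] turn [array([-0.   , -0.006, -3.14 ]), array([-0.004,  0.   ,  0.001])]
```

View pics/wrist4.png

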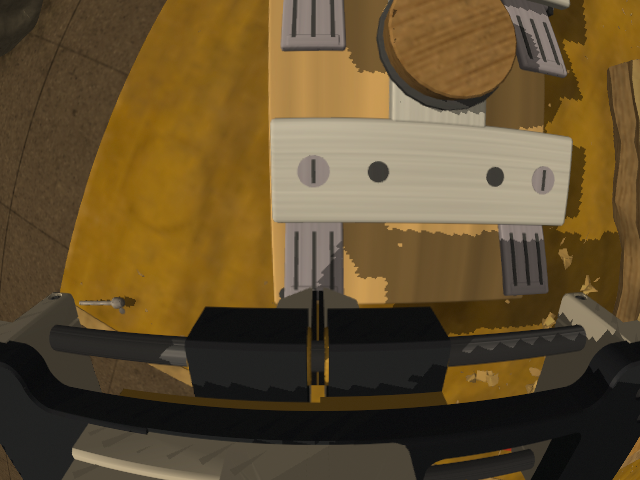

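View pics/sc4.png

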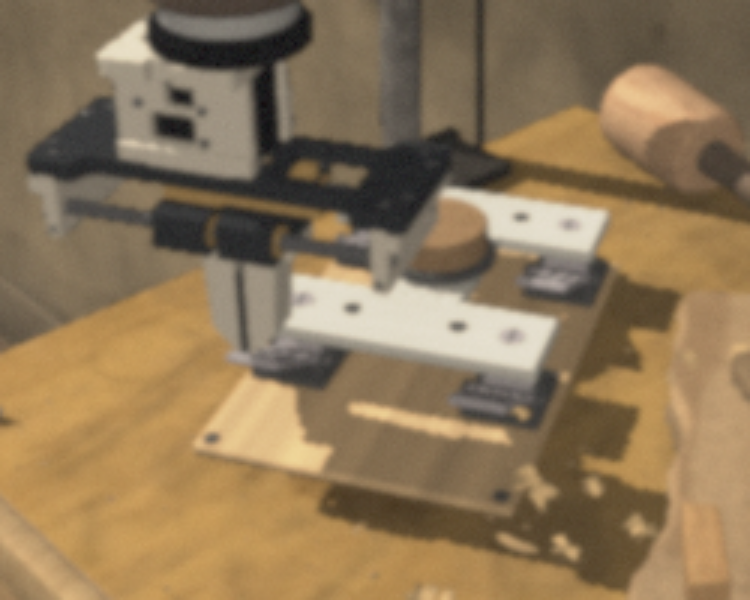

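```bash
python3 -m inch '[{"x":-0.1,"y":0,"z":0.8,"ax":0,"ay":0,"az":0},{"x":-0.1,"y":0,"z":1.4,"ax":0,"ay":0,"az":0},{"x":-0.1,"y":0,"z":2.0,"ax":0,"ay":0,"az":0},{"x":-0.1,"y":0,"z":2.0,"ax":0,"ay":0,"az":0}]'
python3 -m inch '[{"x":0,"y":0,"z":0.5,"ax":0,"ay":0,"az":0},{"x":0,"y":0,"z":0.8,"ax":0,"ay":0,"az":0},{"x":0,"y":0,"z":0.8,"ax":0,"ay":0,"az":0}]'
```

```text
time: 7.4
position: [0.386, 0.2551, 0.0388]
eef_rot: [-0.001, 0.968, 0.249, -0.002]
ft_force: [0.7, 0.0, 0.4]
finger_gap: 0.0006
time: 7.78
position: [0.3855, 0.2549, 0.0304]
eef_rot: [-0.001, 0.968, 0.249, -0.002]
ft_force: [-0.2, -0.8, 0.6]
finger_gap: 0.0005
```

Run:
```python
from h import *
s=r.snapshot("wrist");cv2.imwrite("pics/wrist5.png",s["frame"][:,:,::-1])
s=r.snapshot("scene");cv2.imwrite("pics/sc5.png",cv2.resize(s["frame"][230:350,180:340,::-1],None,fx=4.5,fy=4.5,interpolation=cv2.INTER_CUBIC))
```

```text
(no output)
```

View pics/wrist5.png

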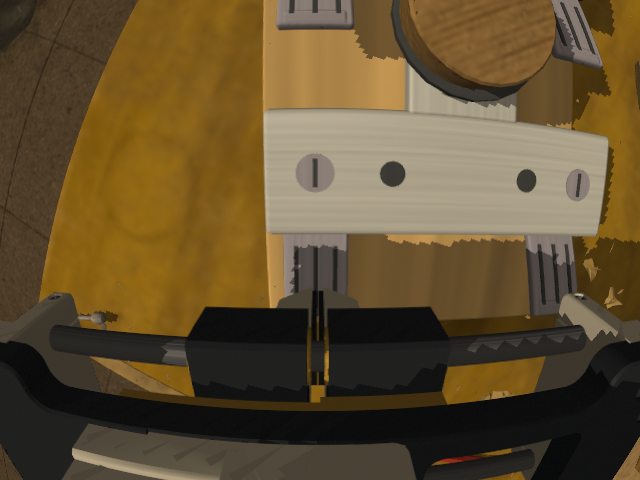

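View pics/sc5.png

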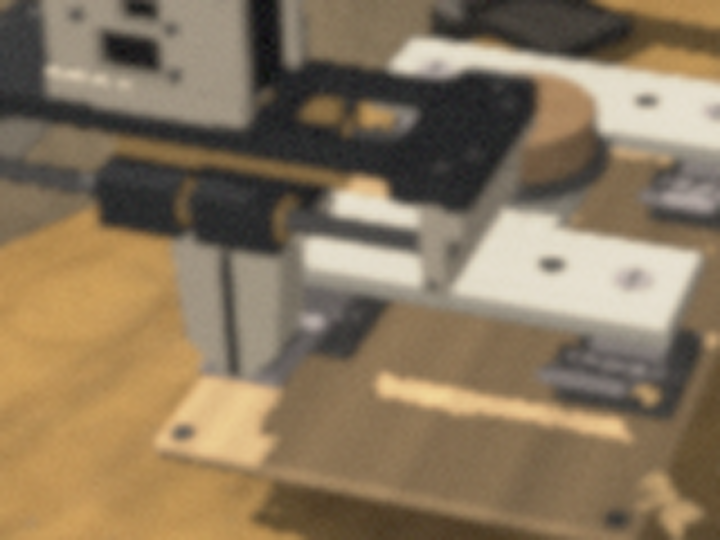

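```bash
python3 -m inch '[{"x":0,"y":0,"z":-1.5,"ax":0,"ay":0,"az":0},{"x":0,"y":0,"z":-3.5,"ax":0,"ay":0,"az":0},{"x":-3,"y":0,"z":-5,"ax":0,"ay":0,"az":0},{"x":-3,"y":0,"z":-7,"ax":0,"ay":0,"az":0},{"x":-3,"y":0,"z":-7,"ax":0,"ay":0,"az":0}]'
python3 - <<'E'
from h import *
s=r.snapshot("wrist");cv2.imwrite("pics/wrist6.png",s["frame"][:,:,::-1])
s=r.snapshot("scene");cv2.imwrite("pics/sc6.png",cv2.resize(s["frame"][230:350,180:340,::-1],None,fx=4.5,fy=4.5,interpolation=cv2.INTER_CUBIC))
E
```

```text
time: 8.5
position: [0.3621, 0.2416, 0.1026]
eef_rot: [-0.002, 0.968, 0.249, 0.001]
ft_force: [0.6, 0.7, -0.2]
finger_gap: 0.0005
```

View pics/wrist6.png

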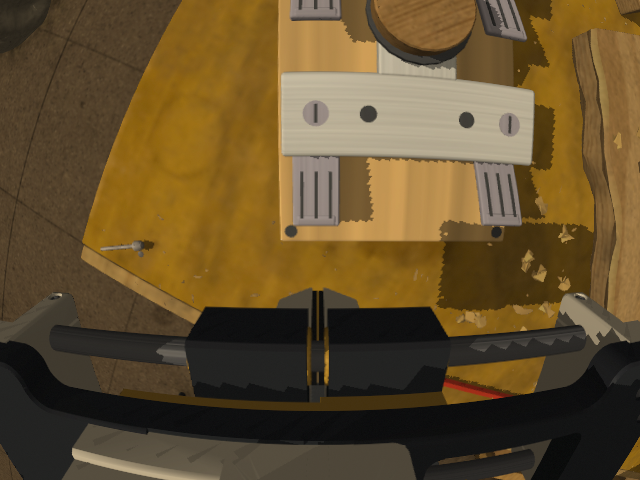

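View pics/sc6.png

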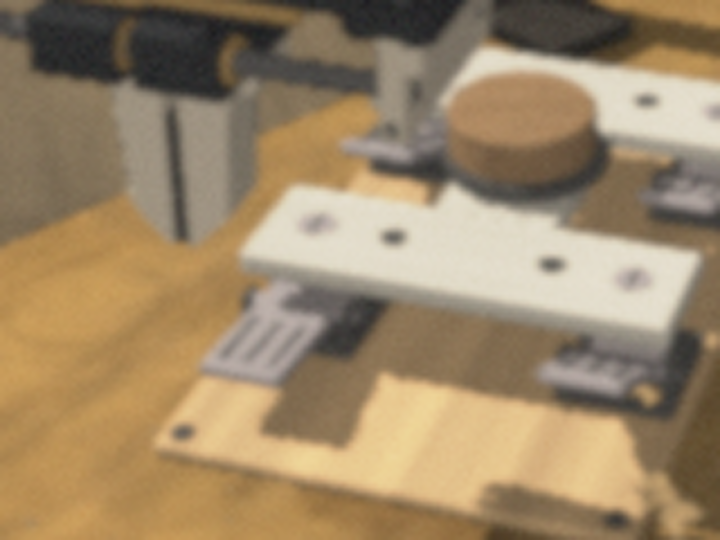

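```bash
python3 - <<'E'
from h import *
to(.3871,.2556,.06,yaw=.502+np.pi/2)
E
python3 -m inch '[{"x":2.8,"y":0,"z":2,"ax":0,"ay":0,"az":0},{"x":2.8,"y":0,"z":4.5,"ax":0,"ay":0,"az":0},{"x":2.8,"y":0,"z":6.5,"ax":0,"ay":0,"az":0},{"x":2.8,"y":0,"z":7.2,"ax":0,"ay":0,"az":0},{"x":2.8,"y":0,"z":7.5,"ax":0,"ay":0,"az":0},{"x":2.8,"y":0,"z":7.6,"ax":0,"ay":0,"az":0}]'
```

```text
shift cm [ 2.96 -0.03  4.12] turn [array([-1.00e-03, -6.00e-03, -3.14e+00]), array([-0.004,  0.   ,  0.001])]
time: 9.35
position: [0.3844, 0.254, 0.025]
eef_rot: [-0.001, 0.968, 0.249, -0.002]
ft_force: [-4.4, -3.2, 8.6]
finger_gap: 0.0004
```

```bash
python3 -m inch '[{"x":0,"y":0,"z":0.2,"ax":0,"ay":0,"az":0}]';python3 -m inch '[{"x":0,"y":0,"z":0.2,"ax":0,"ay":0,"az":0}]'
```

```text
time: 9.48
position: [0.3844, 0.254, 0.024]
eef_rot: [-0.0, 0.968, 0.249, -0.002]
ft_force: [-3.5, -3.8, 23.0]
finger_gap: 0.0004
time: 9.6
position: [0.3844, 0.2541, 0.0237]
eef_rot: [0.001, 0.968, 0.249, -0.001]
ft_force: [-6.5, -6.5, 31.0]
finger_gap: 0.0006
```

At the stop (31 N). Retract and check.

```bash
python3 -m inch '[{"x":0,"y":0,"z":-0.8,"ax":0,"ay":0,"az":0},{"x":0,"y":0,"z":-3.5,"ax":0,"ay":0,"az":0},{"x":-2,"y":0,"z":-7,"ax":0,"ay":0,"az":0},{"x":-3,"y":0,"z":-11,"ax":0,"ay":0,"az":0},{"x":-3,"y":0,"z":-13,"ax":0,"ay":0,"az":0},{"x":-3,"y":0,"z":-13,"ax":0,"ay":0,"az":0}]'
python3 - <<'E'
from h import *
o,p,Rt=tool();s=r.snapshot("wrist");cv2.imwrite("pics/wrist7.png",s["frame"][:,:,::-1])
s=r.snapshot("scene");cv2.imwrite("pics/sc7.png",cv2.resize(s["frame"][230:350,180:340,::-1],None,fx=4.5,fy=4.5,interpolation=cv2.INTER_CUBIC))
E
```

```text
time: 10.35
position: [0.3598, 0.2404, 0.1553]
eef_rot: [0.001, 0.968, 0.249, 0.001]
ft_force: [-0.1, 0.1, 0.0]
finger_gap: 0.0005
```

View pics/wrist7.png

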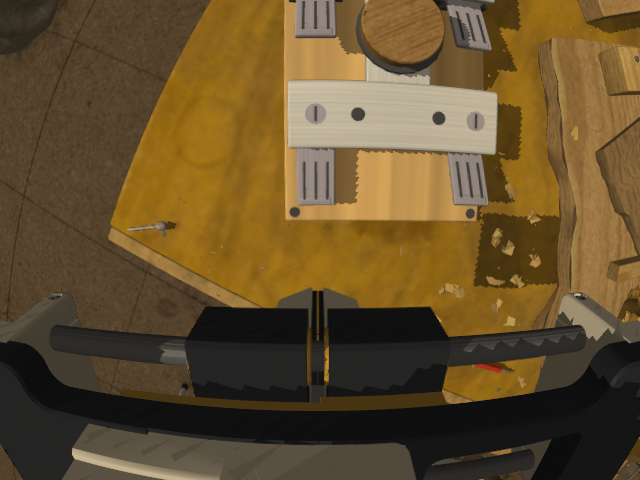

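View pics/sc7.png

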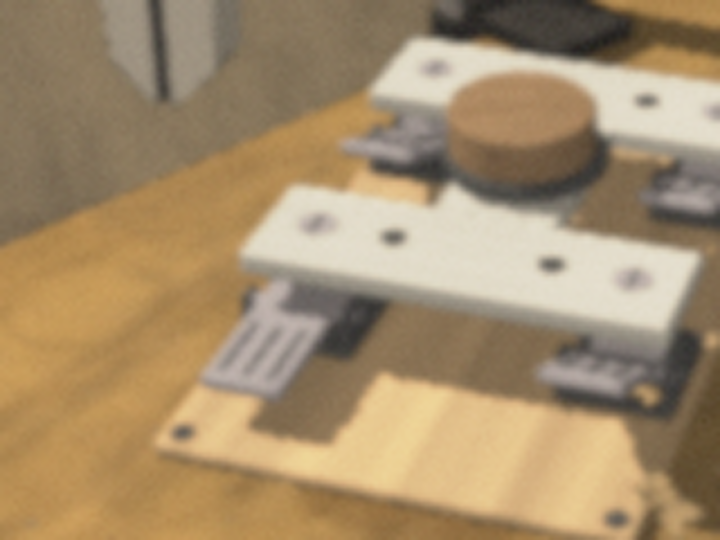

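Run:
```python
from cell import r
print(r.observe()["ft_force"],r.observe()["time"]);print(r.job_done())
```

```text
[-0.10153937 -0.68273538 -1.03008378] 10.45
the job is handed in; nothing more can be done
None
```

I found the rocking corner and pressed its shim tab flat, then handed the job in at 10.45 s. It gave no verdict.

- **Rocking corner:** It is the front left one. Under the closed fingertips it sank about 5.5 mm, from 45.9 to 40.4 mm above the bench, and stopped hard at about 11 N. It was the first corner I pressed, so I did not test the other three.
- **Shim tab:** I pressed the front left tab to its stop in two strokes. The first ended at 30 mm with almost no force showing. I lifted off and looked, saw the tab partly down, and pressed again. The second ended at 23.7 mm with 31 N, against a nominal flat height of 24.5 mm.
- **Last pictures:** The front left tab lies flat and the other three stand. The front left screw head is within about 0.2 pixel of where it started, so the base has not visibly moved and that corner sits at its original height. I judged level from that screw and the rail edges, not from a measured angle. The disc looks to be in place. The mallet and wedge were not checked in the last pictures, but the arm never went near them.
- **Robot:** The gripper was raised to about 155 mm, clear of everything, with only sensor noise (about 1 N) on the wrist.

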